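Dip the oil of the lift table's power unit

TASK

Check the oil in the lift table's hydraulic power unit: take the wiped dipstick by its yellow grip from the drip tray, push it down the slanting filler neck until its collar stops on the rim, leave it there for a moment, and draw it right out again. Then hold the stick level with its marked face up and its tip over the drip tray, a hand's breadth or two above it, ready to be read. Finish while still holding it there, and do not disturb the two loose cans or the oil bottle.

Things in the scene. Friction and masses are not known exactly. Their poses are not given: they have to be found in the camera images.
- dipstick: Loose dipstick, 0.10-0.16 kg. Origin: centre of the collar's stop face; +x along the rod to the tip, +z the marked face. Steel rod 7.6 mm diameter, 120 mm from stop face to tip; round aluminium collar 28 mm diameter, x -6 to 0 mm. Starts lying level on the drip tray's floor, marked face up: axis 17 mm above the work surface, tip roughly to the robot's right (-y).
- dipstick_grip (a point): Centre of the dipstick's yellow grip, on the axis, 41 mm from the stop face away from the tip. The grip is a rigid block 70 mm long (along the rod), 16 mm wide (dipstick's y) and 28 mm tall (dipstick's z). The dipstick balances about at its collar.
- dipstick_tip (a point): The tip of the dipstick, on its axis, 120 mm from the stop face; bevelled over its last 4 mm. The marked face is a white inlay with two black marks on the +z side of the last 46 mm.
- filler_neck: Fixed brass filler neck on the tank. Origin: centre of its mouth rim, 132 mm above the surface. +z points out along the tube, 45 degrees up, leaning to the robot's left (roughly +y); +x 45 degrees down to the left. Bore 14 mm, flaring over the last 12 mm to 21 mm; rim 27 mm outside. Rod home: collar on the rim, the dipstick's origin at this origin, its x axis along -z.
- power_unit: Fixed hydraulic power unit. Origin: under the centre of the blue tank; +x to the neck's side (roughly world +y). Tank 150 (x) by 160 (y) by 125 mm high, hollow so that the whole rod goes in; its upper +x edge is cut at 45 degrees, where the neck stands out 45 mm. On the -y side (away from the robot) a valve block and a motor, 107 mm high, to y = -220 mm.
- drip_tray: The drip tray, a fixed shallow steel tray with a blue pad, 190 mm (x) by 260 mm (y) outside, 22 mm high, walls and floor 3 mm. Origin: centre of its underside. It stands left of the power unit, near the robot or farther out.
- can_carton: A fixed cardboard tray of six short cans, 140 mm (x) by 206 mm (y), 76 mm high, in line with the drip tray, before or behind it. Origin: centre of its underside.
- green_can: A loose full can, green label, 65 mm in diameter, 100 mm high. Origin: centre of its underside. Leave it alone.
- yellow_can: A loose full can, yellow label, 65 mm in diameter, 100 mm high. Origin: centre of its underside. Leave it alone.
- oil_bottle: A loose small black oil bottle with a red cap, 56 mm in diameter, 135 mm high. Origin: centre of its underside. Leave it alone.

How it is judged:
By the outcome, as a careful person would: the job done as asked, in the order asked, and still so for the second after the job is handed in, while the arm keeps its last pose, push and grip.
It also fails if it takes over 51 s, if anything falls off the work surface, if the arm or the gripper's body presses on something with over 40 N, if the wrist force passes 120 N, or if a joint passes its speed limit or range.

ROBOT

A 6-joint arm with a two-finger parallel gripper is mounted at the origin on the work surface. World frame = base frame: x ahead of the robot, y to its left, z up, the work surface at z = 0. Lengths are in m, angles in rad, forces in N, time in s.
With the tool pointing down it reaches from about 0.35 to 0.975 m from the base axis. Payload 7.1 kg.
Tool frame: the origin (TCP) lies at the very end of the fingers, on their centre line; the grasp point (between the pads) lies 19 mm behind it; z points along the fingers, y is the line along which they close (so a half turn about z gives the same grasp; the last joint's range is limited). The gripper opens to 88 mm and grips with 3 to 60 N. Pads are 20 mm wide; open, the fingers measure 115 mm over their backs; the gripper's body (75 mm by 178 mm) begins 61 mm behind the grasp point.
Start: joints at [1.226, 0.423, 1.63, -0, 1.089, -0.019], TCP at [0.2, 0.592, 0.223] pointing down, gripper open.
Joint ranges: [-3, 3], [-0.9, 2.11], [0.09, 2.58], [-1.31, 4.45], [0.11, 2.69], [-2.54, 2.54]. Speed limits (rad/s): [2.39, 2.39, 3.01, 3.14, 3.14, 3.14].

INTERFACE

Orientations are given as a 3x3 rotation matrix whose columns are the frame's x, y, z axes.
In Python, from workcell import r, read_camera gives the robot as it stands (r), with the cameras as plain functions.
- The arm moves only by the shell command python3 jog.py [OPENING], which reads ROWS from standard input. ROWS is a JSON list that holds a single list of rows (three levels of brackets), with 1 to 5 rows, each of 6 numbers: dx, dy, dz in m, then a rotation vector rx, ry, rz in rad; each row shifts and turns the commanded pose from where the row before left it, along the tool's axes as they then stand; what a row does not reach is not made up. A row lasts 1/12 s, in which the tool goes at most 0.0417 m and 0.125 rad, less where a joint would pass 70% of its speed; a pose out of reach is approached as far as the arm can. OPENING is the opening from 0.0 (shut) to 1.0 (fully open), set as the command begins (- or left out keeps the last). The fingers move at their own pace and stop on an object; the grip force is fixed at half the most. Time passes only in rows, so rows that do not move let the fingers close. It prints the time, the measured TCP pose, the force, the opening and the grip force at its end. Input that does not fit is refused with a message, and nothing moves.
- r.get_obs(): the state, without advancing time (a new reading comes with each control period).
- read_camera(name): name is "side" or "top" or "wrist"; returns a dict with "frame" (400x640x3 uint8, red, green, blue), "fovy" (degrees; the focal length in pixels is half the picture's height over the tangent of half this angle, whatever the lens; pixels are square), "cx", "cy" (the principal point, pixels), "rvec" (rotation vector, rad) and "tvec" (3), from world to camera coordinates, as OpenCV has them; the wrist camera has in their place "tool_from_camera" (4x4, takes a point from camera to tool coordinates, whose origin is the TCP and whose axes are the flange's). Camera axes: x right, y down, z forward; pixel columns grow to the right and rows downward; lengths in m; the calibration is good to about 2 mm. A picture is of the moment at which its call begins: read the wrist's pose just before it. There is no depth.
- r.finish_job(): hands the job in; it is judged then, once.
The state is a dict: "t": time; "q": joint angles; "dq": joint speeds; "joint_torque": joint torques, N m; "position": TCP position; "tool_rot": TCP orientation; "wrist_force": force on the tool from outside, world axes, zero at the start; "ft_torque": the same for the moment, N m; "grip_width": opening from 0.0 (shut) to 1.0 (fully open); "finger_force": force on a finger pad.
Only numpy, scipy, OpenCV 4.12 (cv2) and the standard library are available. Lean on these libraries where they do the work, as an engineer would, in place of code of your own. Each camera call takes 0.05 s, during which the arm holds its last target. There are 200 camera calls.

## Working session

There is one attempt and no reset: what is moved stays moved. The work goes in short steps, Python scripts to look and compute and a shell command to move; the robot and the scene stay as the last step left them, time stands still between calls to the robot, and variables do not carry over. Pictures are saved under pics/ and viewed, at most 10 in all, crops included, and the job is handed in when it is done.

```bash
ls; mkdir -p pics
cat > h.py <<'E'
import numpy as np, cv2
from workcell import r, read_camera
def cam(n):
    c=read_camera(n); return c
def K(c):
    f=200/np.tan(np.radians(c["fovy"])/2); return np.array([[f,0,c["cx"]],[0,f,c["cy"]],[0,0,1]])
def ray(c,uv,T=None):
    d=np.linalg.inv(K(c))@np.array([uv[0],uv[1],1.])
    if T is not None: return T[:3,3],T[:3,:3]@d
    R=cv2.Rodrigues(np.array(c["rvec"],float))[0]; t=np.array(c["tvec"],float).ravel()
    return -R.T@t, R.T@d
def onz(c,uv,z,T=None):
    o,d=ray(c,uv,T); return o+d*(z-o[2])/d[2]
def tri(a,b):
    A=np.zeros((3,3));v=np.zeros(3)
    for o,d in (a,b):
        d=d/np.linalg.norm(d);P=np.eye(3)-np.outer(d,d);A+=P;v+=P@o
    return np.linalg.solve(A,v)
def save(c,n): cv2.imwrite("pics/"+n+".png",c["frame"][:,:,::-1])
E
python3 - <<'E'
from h import *
for n in("top","side"):
    c=cam(n);save(c,n+"0");print(n,c["fovy"],c["cx"],c["cy"],ray(c,(320,200)))
    import pickle;pickle.dump(c,open(n+"0.pkl","wb"))
print(r.get_obs())
E
```

```text
jog.py
pics
workcell.py
top 47.12300703347115 319.0284646056624 201.74067448278285 (array([0.28628917, 0.02141592, 1.27022997]), array([ 0.19994511, -0.0037696 , -0.97980949]))
side 45.51016376760882 321.3338749818519 203.98759042993552 (array([ 0.25811621, -0.93036727,  0.71761226]), array([ 0.2505403 ,  0.82819686, -0.50139534]))
{'t': 0.1, 'q': array([ 1.22599161e+00,  4.23730185e-01,  1.63062227e+00, -2.07745678e-05,
        1.08859657e+00, -1.89912540e-02]), 'dq': array([ 1.45409628e-03, -1.57308537e-03, -2.74761239e-03,  7.48553196e-04,
        1.31279041e-03,  9.77953530e-06]), 'joint_torque': array([-8.68894058e-04, -5.45610809e+01, -2.74321282e+01,  6.44587073e-02,
        1.89457677e-02, -3.44927525e-05]), 'position': array([0.19985392, 0.59164936, 0.22199739]), 'tool_rot': array([[-9.47393752e-01,  3.20070124e-01, -4.41150936e-04],
       [ 3.20070428e-01,  9.47392883e-01, -1.28276535e-03],
       [ 7.36839330e-06, -1.35648324e-03, -9.99999080e-01]]), 'wrist_force': array([-0.32412863, -0.42242842,  0.57836044]), 'ft_torque': array([ 0.01057512, -0.0257013 ,  0.01427463]), 'finger_force': 0.0, 'grip_width': 1.000275714180317}
```

View pics/top0.png

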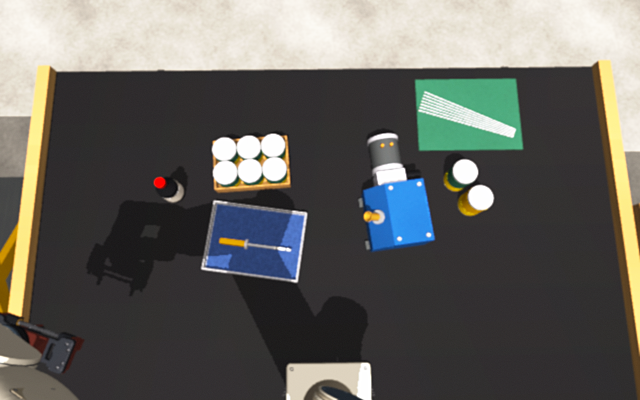

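View pics/side0.png

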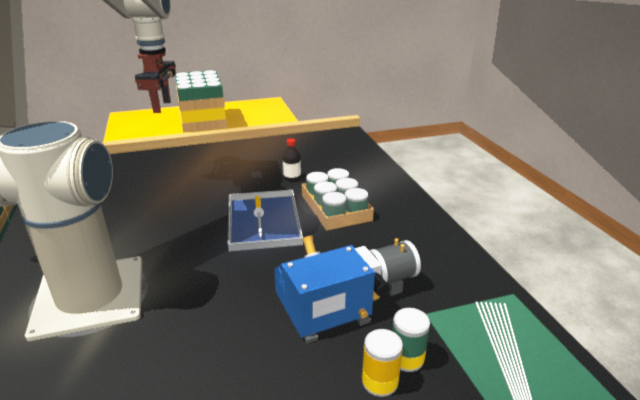

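Top view: grip near (232,242), tip near (291,249), tray around (255,240) and neck near (372,216). The bottle, cans and carton are clear of the route. Next I'll measure these.

Run:
```python
from h import *
import pickle
T,S=[pickle.load(open(n+"0.pkl","rb")) for n in("top","side")]
for n,c,box in(("T",T,(200,195,400,260)),("S",S,(225,185,425,280))):
    h=cv2.cvtColor(c["frame"],cv2.COLOR_RGB2HSV)
    m=cv2.inRange(h,(12,120,100),(32,255,255))
    k,l,s,ce=cv2.connectedComponentsWithStats(m)
    for i in range(1,k):
        x,y,w,hh,a=s[i]
        if a>12 and box[0]<x<box[2] and box[1]<y<box[3]:
            p=np.argwhere(l==i)[:,::-1].astype(np.float32); print(n,s[i],ce[i],cv2.minAreaRect(p))
a=T["frame"][195:260,205:305]; b=T["frame"][175:255,355:440]; d=S["frame"][185:265,225:330]
f=lambda x:cv2.resize(x,(390,int(x.shape[0]*390/x.shape[1])),interpolation=cv2.INTER_CUBIC)
a,b,d=map(f,(a,b,d)); im=np.zeros((600,800,3),np.uint8)
im[:a.shape[0],:390]=a; im[:min(600,b.shape[0]),400:790]=b; im[290:290+d.shape[0],:390]=d[:310]
cv2.imwrite("pics/z.png",im[:,:,::-1])
```

```text
T [363 211  17  11 129] [370.27131783 216.04651163] ((371.0, 216.0), (10.0, 16.0), 90.0)
T [219 238  26   9 162] [231.51851852 241.69753086] ((231.34280395507812, 241.67904663085938), (25.177188873291016, 6.409940719604492), 7.594643592834473)
S [308 194   6   5  16] [311.1875 196.    ] ((310.48077392578125, 196.09617614746094), (5.687368392944336, 3.1378581523895264), 11.309932708740234)
S [255 196   6  12  62] [257.43548387 201.14516129] ((257.5, 201.5), (11.0, 5.0), 90.0)
S [326 207  47  22 506] [351.93280632 218.66798419] ((349.0683898925781, 217.83071899414062), (14.621369361877441, 49.300697326660156), 78.31063079833984)
S [302 235  14  19 168] [308.70833333 243.82142857] ((308.92431640625, 243.7540283203125), (17.130504608154297, 10.440048217773438), 72.89727020263672)
S [394 238   5   7  29] [395.72413793 241.        ] ((396.0, 241.0), (6.0, 4.0), 90.0)
S [400 244   4   8  24] [401.83333333 247.375     ] ((401.5, 247.5), (7.0, 3.0), 90.0)
```

View pics/z.png

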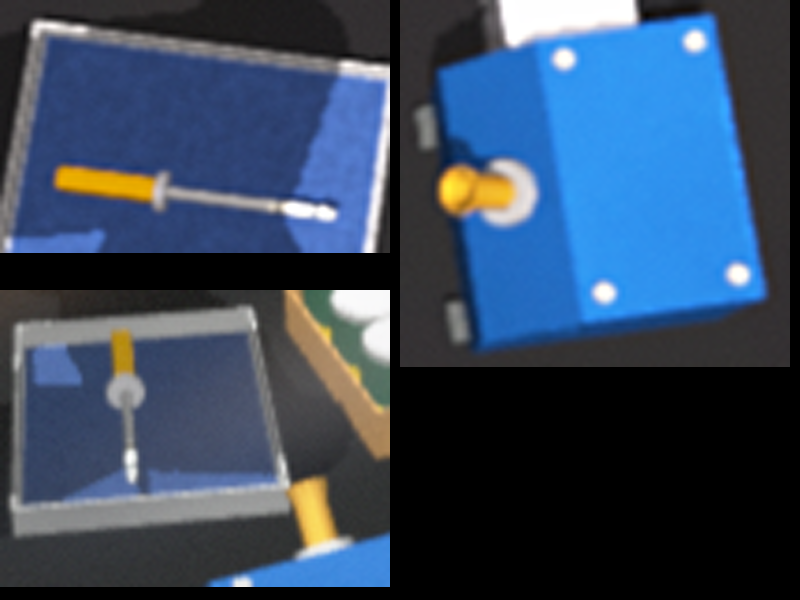

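The enlarged crop shows three things in the top picture:
- The collar is at about (246,244) and the tip at about (291,250).
- The neck mouth is at about (367.6,216.6); in the side picture it's at about (308,237.5).
- The four tank bolts give the unit's yaw.

Run:
```python
from h import *
import pickle
T,S=[pickle.load(open(n+"0.pkl","rb")) for n in("top","side")]
g=onz(T,(231.5,241.7),.030);c=onz(T,(246.3,244),.020);t=onz(T,(291.4,249.6),.019)
print("grip",g,"collar",c,"tip",t,np.degrees(np.arctan2(*(t-g)[1::-1])))
B=lambda x,y:onz(T,((x-400)/4.588+355,y/4.588+175),.125)
b=[B(564,58),B(604,292),B(695,41),B(738,274)]
for i,j in((0,1),(2,3),(2,0),(3,1)):
    d=b[j]-b[i];print(np.degrees(np.arctan2(d[1],d[0])),np.linalg.norm(d))
print("ctr",np.mean(b,0))
for u in((458,191),):
  print("m",B(*u)[:2], onz(T,((u[0]-400)/4.588+355,u[1]/4.588+175),.132), tri(ray(T,((u[0]-400)/4.588+355,u[1]/4.588+175)),ray(S,(308.2,237.5))), onz(S,(308.2,237.5),.132))
```

```text
grip [0.42641282 0.25773127 0.03      ] collar [0.4208442  0.21905988 0.02      ] tip [0.40443911 0.09597438 0.019     ] -97.73593741434566
-172.8306490078352 0.13236754182422505
-172.78854155639473 0.13224988267436105
96.9815301769311 0.07421615112564017
97.07251877453457 0.07431305073229522
ctr [ 0.48937052 -0.20969683  0.125     ]
m [ 0.47584417 -0.10307797] [ 0.47468555 -0.10231703  0.132     ] [ 0.47854115 -0.10334594  0.12684445] [ 0.47970484 -0.11023898  0.132     ]
```

```bash
cat >> h.py <<'E'
from scipy.spatial.transform import Rotation as Ro
def plan(p,R=None):
    o=r.get_obs();A=np.array(o["tool_rot"]);P=np.array(o["position"]);R=A if R is None else R
    print("move (cur axes)",(A.T@(p-P)).round(4),"move (new axes)",(R.T@(p-P)).round(4),"rot",Ro.from_matrix(A.T@R).as_rotvec().round(4))
def Rs(ax,az):  # stick x-axis, stick z-axis -> tool rotation (tool z=-stick z, tool x=-stick x)
    ax=ax/np.linalg.norm(ax);az=az-ax*(az@ax);az/=np.linalg.norm(az)
    return np.c_[-ax,np.cross(az,ax),-az]
E
echo '[[[-0.0322, -0.0248, 0.003, 0, 0, 0], [-0.0322, -0.0248, 0.003, 0, 0, 0], [-0.0322, -0.0248, 0.003, 0, 0, 0], [-0.0322, -0.0248, 0.003, 0, 0, 0], [-0.0322, -0.0248, 0.003, 0, 0, 0]]]' | python3 jog.py
echo '[[[-0.0322, -0.0248, 0.003, 0, 0, 0], [-0.0322, -0.0248, 0.003, 0, 0, 0], [-0.0322, -0.0248, 0.003, 0, 0, 0], [-0.0322, -0.0248, 0.003, 0, 0, 0], [-0.0322, -0.0248, 0.003, 0, 0, 0]]]' | python3 jog.py
echo '[[[0, 0, 0, 0, 0, 0.125], [0, 0, 0, 0, 0, 0.125], [0, 0, 0, 0, 0, 0.125], [0, 0, 0, 0, 0, 0.125], [0, 0, 0, 0, 0, 0.125]]]' | python3 jog.py
echo '[[[0, 0, 0, 0, 0, 0.125], [0, 0, 0, 0, 0, 0.125], [0, 0, 0, 0, 0, 0.125], [0, 0, 0, 0, 0, 0.125], [0, 0, 0, 0, 0, 0.125]]]' | python3 jog.py
echo '[[[0, 0, 0, 0, 0, 0.125], [0, 0, 0, 0, 0, 0], [0, 0, 0, 0, 0, 0]]]' | python3 jog.py
python3 - <<'E'
from h import *
import pickle
o=r.get_obs();c=cam("wrist");c["o"]=o;pickle.dump(c,open("w1.pkl","wb"));save(c,"w1");print(o["q"],o["t"]);print(c["tool_from_camera"],c["fovy"],c["cx"],c["cy"])
a=np.radians(-97.7);x=np.array([np.cos(a),np.sin(a),0]);plan(np.array([.4258,.2535,.1]),Rs(x,np.array([0,0,1.])))
E
```

```text
t: 0.52
position: [0.3132, 0.4213, 0.2072]
tool_rot: [[-0.948, 0.319, -0.0], [0.319, 0.948, -0.001], [0.0, -0.001, -1.0]]
wrist_force: [1.2, 0.5, -0.0]
grip_width: 0.999
finger_force: 0.0
t: 0.93
position: [0.4262, 0.2522, 0.1925]
tool_rot: [[-0.947, 0.32, -0.0], [0.32, 0.947, -0.0], [0.0, -0.0, -1.0]]
wrist_force: [0.8, 0.5, 0.3]
grip_width: 0.997
finger_force: 0.0
t: 1.35
position: [0.4256, 0.2537, 0.1924]
tool_rot: [[-0.576, 0.818, -0.001], [0.818, 0.576, -0.0], [0.0, -0.001, -1.0]]
wrist_force: [-0.4, -0.4, 0.7]
grip_width: 0.997
finger_force: 0.0
t: 1.77
position: [0.4254, 0.254, 0.1924]
tool_rot: [[0.011, 1.0, -0.001], [1.0, -0.011, -0.0], [-0.0, -0.001, -1.0]]
wrist_force: [0.3, 0.3, -0.3]
grip_width: 0.998
finger_force: 0.0
t: 2.02
position: [0.4255, 0.254, 0.1924]
tool_rot: [[0.126, 0.992, -0.001], [0.992, -0.126, -0.0], [-0.0, -0.0, -1.0]]
wrist_force: [0.1, 0.2, 0.7]
grip_width: 1.002
finger_force: 0.0
[ 5.14142473e-01  2.75740826e-01  1.93620376e+00 -3.23808574e-05
  9.30244143e-01  6.40384788e-01] 2.0167
[[ 1.15679009e-03 -9.59388386e-01 -2.82086135e-01  7.83287228e-02]
 [ 9.99999296e-01  1.03569562e-03  5.78386891e-04 -4.95488085e-04]
 [-2.62742290e-04 -2.82086605e-01  9.59388909e-01 -1.62248691e-01]
 [ 0.00000000e+00  0.00000000e+00  0.00000000e+00  1.00000000e+00]] 71.95102023745046 323.12312339480434 197.4334852823349
move (cur axes) [-0.0005  0.0003  0.0925] move (new axes) [-0.0005  0.0003  0.0925] rot [-0.0003  0.0002  0.0085]
```

View pics/w1.png

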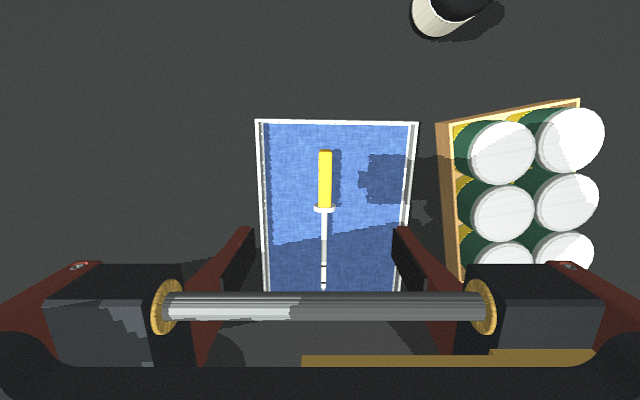

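The wrist view shows the grip spanning about (325,150)–(325,208), the collar at about (324,209) and the tip at about (323,288). I'll refine the grip pose from this view.

```bash
cat >> h.py <<'E'
def Tw(c,o):
    T=np.eye(4);T[:3,:3]=o["tool_rot"];T[:3,3]=o["position"];return T@np.array(c["tool_from_camera"])
E
python3 - <<'E'
from h import *
import pickle
c=pickle.load(open("w1.pkl","rb"));T=Tw(c,c["o"])
h=cv2.cvtColor(c["frame"],cv2.COLOR_RGB2HSV);m=cv2.inRange(h,(20,90,120),(34,255,255));m[:,:300]=0;m[:,350:]=0;m[230:]=0
p=np.argwhere(m)[:,::-1].astype(np.float32);b=cv2.minAreaRect(p);print(b,len(p))
for v in(155,180,202): 
  u=p[abs(p[:,1]-v)<2][:,0];print(v,u.min(),u.max(),onz(c,((u.min()+u.max())/2,v),.031,T))
print("far end",onz(c,(325,p[:,1].min()),.031,T),"near",onz(c,(325,p[:,1].max()),.031,T),"tip",onz(c,(323,288.5),.021,T))
E
```

```text
((324.6816711425781, 178.0054931640625), (12.933455467224121, 58.24599075317383), 1.7357046604156494) 754
155 319.0 331.0 [0.4316263  0.28838671 0.031     ]
180 319.0 331.0 [0.42794485 0.25864202 0.031     ]
202 318.0 330.0 [0.42332066 0.23129899 0.031     ]
far end [0.43248202 0.29530058 0.031     ] near [0.42374566 0.2247142  0.031     ] tip [0.40587939 0.10261759 0.021     ]
```

```bash
echo '[[[0, 0.0012, 0.04, 0, 0, 0.01], [0, 0, 0.04, 0, 0, 0], [0, 0, 0.04, 0, 0, 0], [0, 0, 0.03, 0, 0, 0], [0, 0, 0.02, 0, 0, 0]]]' | python3 jog.py
echo '[[[0, 0, 0.014, 0, 0, 0], [0, 0, 0, 0, 0, 0], [0, 0, 0, 0, 0, 0]]]' | python3 jog.py
echo '[[[0, 0, 0, 0, 0, 0], [0, 0, 0, 0, 0, 0], [0, 0, 0, 0, 0, 0], [0, 0, 0, 0, 0, 0], [0, 0, 0, 0, 0, 0]]]' | python3 jog.py 0
echo '[[[0, 0, 0, 0, 0, 0], [0, 0, 0, 0, 0, 0], [0, 0, 0, 0, 0, 0], [0, 0, 0, 0, 0, 0], [0, 0, 0, 0, 0, 0]]]' | python3 jog.py
echo '[[[0, 0, -0.01, 0, 0, 0], [0, 0, -0.02, 0, 0, 0], [0, 0, -0.03, 0, 0, 0], [0, 0, -0.04, 0, 0, 0], [0, 0, -0.04, 0, 0, 0]]]' | python3 jog.py
echo '[[[0, 0, -0.04, 0, 0, 0], [0, 0, -0.04, 0, 0, 0], [0, 0, -0.04, 0, 0, 0], [0, 0, -0.03, 0, 0, 0], [0, 0, 0, 0, 0, 0]]]' | python3 jog.py
```

```text
t: 2.48
position: [0.4254, 0.2531, 0.0198]
tool_rot: [[0.136, 0.991, -0.003], [0.991, -0.136, -0.002], [-0.002, -0.003, -1.0]]
wrist_force: [0.2, -0.5, -1.5]
grip_width: 1.0
finger_force: 0.0
t: 2.73
position: [0.4264, 0.2537, 0.0081]
tool_rot: [[0.137, 0.991, -0.002], [0.991, -0.137, -0.001], [-0.001, -0.002, -1.0]]
wrist_force: [0.3, 0.1, -0.1]
grip_width: 0.999
finger_force: 0.0
t: 3.15
position: [0.4273, 0.2542, 0.0094]
tool_rot: [[0.139, 0.99, 0.001], [0.99, -0.139, 0.001], [0.001, 0.001, -1.0]]
wrist_force: [0.3, -0.3, -0.9]
grip_width: 0.662
finger_force: 0.0
t: 3.57
position: [0.4268, 0.2539, 0.0086]
tool_rot: [[0.14, 0.99, -0.0], [0.99, -0.14, -0.0], [-0.0, -0.0, -1.0]]
wrist_force: [-0.1, 0.4, -0.3]
grip_width: 0.278
finger_force: 0.0
t: 3.98
position: [0.4258, 0.2534, 0.15]
tool_rot: [[0.139, 0.99, -0.002], [0.99, -0.139, -0.001], [-0.002, -0.002, -1.0]]
wrist_force: [1.0, -0.2, -2.1]
grip_width: 0.174
finger_force: 30.0
t: 4.4
position: [0.4294, 0.2554, 0.3059]
tool_rot: [[0.14, 0.99, 0.01], [0.99, -0.14, 0.006], [0.007, 0.009, -1.0]]
wrist_force: [0.5, -0.4, -0.8]
grip_width: 0.176
finger_force: 30.0
```

I started lifting a moment before the fingers had closed, so I need to check how the grip is held.

```bash
echo '[[[0, 0, 0, 0, 0, 0], [0, 0, 0, 0, 0, 0], [0, 0, 0, 0, 0, 0]]]' | python3 jog.py
python3 - <<'E'
from h import *
import pickle
ims=[]
for n in("side","wrist"):
    o=r.get_obs();c=cam(n);c["o"]=o;pickle.dump(c,open(n+"2.pkl","wb"))
    ims.append(c["frame"])
P=r.get_obs()["position"];print(P)
c=pickle.load(open("side2.pkl","rb"));uv=cv2.projectPoints(np.array([P]),np.array(c["rvec"],float),np.array(c["tvec"],float),K(c),None)[0].ravel();print(uv)
x,y=uv.astype(int);x0,y0=max(0,x-60),max(0,y-60);print(x0,y0)
a=cv2.resize(ims[0][y0:y0+120,x0:x0+120],(390,390),interpolation=cv2.INTER_CUBIC)
im=np.zeros((390,800,3),np.uint8);im[:,:390]=a;im[:300,400:800]=cv2.resize(ims[1][60:360,120:520],(400,300))
cv2.imwrite("pics/z2.png",im[:,:,::-1])
E
```

```text
t: 4.65
position: [0.4257, 0.2533, 0.2969]
tool_rot: [[0.14, 0.99, -0.003], [0.99, -0.14, -0.002], [-0.002, -0.003, -1.0]]
wrist_force: [0.1, -0.3, -2.1]
grip_width: 0.179
finger_force: 30.0
[0.42597633 0.2534317  0.29688851]
[249.55119994 111.42342381]
189 51
```

View pics/z2.png

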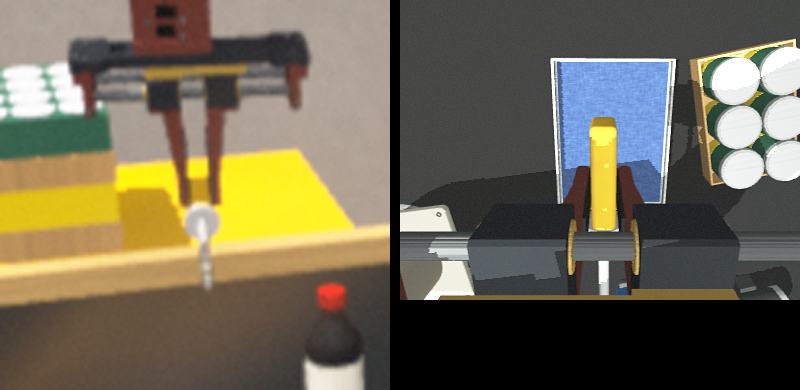

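The stick is held, but only by the upper part of the grip. I'll set it back down and take it deeper.

```bash
echo '[[[0, 0, 0.04, 0, 0, 0], [0, 0, 0.04, 0, 0, 0], [0, 0, 0.04, 0, 0, 0], [0, 0, 0.04, 0, 0, 0], [0, 0, 0.04, 0, 0, 0]]]' | python3 jog.py >/dev/null
echo '[[[0, 0, 0.04, 0, 0, 0], [0, 0, 0.02, 0, 0, 0], [0, 0, 0.01, 0, 0, 0], [0, 0, 0, 0, 0, 0], [0, 0, 0, 0, 0, 0]]]' | python3 jog.py
echo '[[[0, 0, 0.002, 0, 0, 0], [0, 0, 0.002, 0, 0, 0], [0, 0, 0, 0, 0, 0]]]' | python3 jog.py
```

```text
t: 5.58
position: [0.4268, 0.2539, 0.0285]
tool_rot: [[0.14, 0.99, -0.001], [0.99, -0.14, -0.001], [-0.001, -0.001, -1.0]]
wrist_force: [0.6, -0.8, -1.3]
grip_width: 0.178
finger_force: 30.0
t: 5.83
position: [0.4276, 0.2544, 0.0257]
tool_rot: [[0.14, 0.99, 0.002], [0.99, -0.14, 0.001], [0.001, 0.002, -1.0]]
wrist_force: [-0.2, -0.4, -1.1]
grip_width: 0.179
finger_force: 30.0
```

```bash
echo '[[[0, 0, 0.002, 0, 0, 0], [0, 0, 0.001, 0, 0, 0], [0, 0, 0, 0, 0, 0]]]' | python3 jog.py
echo '[[[0, 0, 0.002, 0, 0, 0], [0, 0, 0, 0, 0, 0], [0, 0, 0, 0, 0, 0]]]' | python3 jog.py
echo '[[[0, 0, 0.001, 0, 0, 0], [0, 0, 0, 0, 0, 0], [0, 0, 0, 0, 0, 0]]]' | python3 jog.py
```

```text
t: 6.08
position: [0.427, 0.254, 0.0219]
tool_rot: [[0.139, 0.99, 0.0], [0.99, -0.139, 0.0], [0.0, 0.0, -1.0]]
wrist_force: [0.2, 0.1, -0.8]
grip_width: 0.182
finger_force: 30.0
t: 6.33
position: [0.4273, 0.2545, 0.0208]
tool_rot: [[0.14, 0.99, 0.001], [0.99, -0.14, 0.001], [0.001, 0.001, -1.0]]
wrist_force: [-3.4, 0.6, 13.3]
grip_width: 0.18
finger_force: 30.0
t: 6.58
position: [0.4273, 0.2545, 0.0208]
tool_rot: [[0.14, 0.99, 0.001], [0.99, -0.14, 0.001], [0.001, 0.001, -1.0]]
wrist_force: [-6.2, -0.5, 26.4]
grip_width: 0.18
finger_force: 30.0
```

```bash
echo '[[[0, 0, -0.002, 0, 0, 0], [0, 0, 0, 0, 0, 0], [0, 0, 0, 0, 0, 0]]]' | python3 jog.py >/dev/null
echo '[[[0, 0, 0, 0, 0, 0], [0, 0, 0, 0, 0, 0], [0, 0, 0, 0, 0, 0], [0, 0, 0, 0, 0, 0], [0, 0, 0, 0, 0, 0]]]' | python3 jog.py .6
echo '[[[0, 0, 0.006, 0, 0, 0], [0, 0, 0.005, 0, 0, 0], [0, 0, 0, 0, 0, 0], [0, 0, 0, 0, 0, 0]]]' | python3 jog.py
echo '[[[0, 0, 0, 0, 0, 0], [0, 0, 0, 0, 0, 0], [0, 0, 0, 0, 0, 0], [0, 0, 0, 0, 0, 0], [0, 0, 0, 0, 0, 0]]]' | python3 jog.py 0
echo '[[[0, 0, 0, 0, 0, 0], [0, 0, 0, 0, 0, 0], [0, 0, 0, 0, 0, 0], [0, 0, 0, 0, 0, 0]]]' | python3 jog.py
```

```text
t: 7.25
position: [0.4268, 0.2538, 0.0205]
tool_rot: [[0.14, 0.99, -0.0], [0.99, -0.14, -0.0], [-0.0, -0.0, -1.0]]
wrist_force: [0.9, -0.3, -0.7]
grip_width: 0.522
finger_force: 0.0
t: 7.58
position: [0.4265, 0.2537, 0.0091]
tool_rot: [[0.14, 0.99, -0.001], [0.99, -0.14, -0.001], [-0.001, -0.001, -1.0]]
wrist_force: [-0.3, 0.5, 0.7]
grip_width: 0.595
finger_force: 0.0
t: 8.0
position: [0.427, 0.254, 0.0098]
tool_rot: [[0.14, 0.99, 0.0], [0.99, -0.14, 0.0], [0.0, 0.0, -1.0]]
wrist_force: [0.1, 0.0, -0.5]
grip_width: 0.26
finger_force: 0.0
t: 8.33
position: [0.427, 0.254, 0.0098]
tool_rot: [[0.14, 0.99, 0.0], [0.99, -0.14, 0.0], [0.0, 0.0, -1.0]]
wrist_force: [0.3, -0.8, 1.5]
grip_width: 0.183
finger_force: 30.0
```

```bash
echo '[[[0, 0, -0.02, 0, 0, 0], [0, 0, -0.04, 0, 0, 0], [0, 0, -0.04, 0, 0, 0], [0, 0, -0.04, 0, 0, 0], [0, 0, -0.04, 0, 0, 0]]]' | python3 jog.py
echo '[[[0, 0, -0.04, 0, 0, 0], [0, 0, -0.04, 0, 0, 0], [0, 0, -0.04, 0, 0, 0], [0, 0, -0.04, 0, 0, 0]]]' | python3 jog.py >/dev/null
echo '[[[-0.04, 0.0075, 0, 0, 0, 0], [-0.04, 0.0075, 0, 0, 0, 0], [-0.04, 0.0075, 0, 0, 0, 0], [-0.04, 0.0075, 0, 0, 0, 0], [-0.04, 0.0075, 0, 0, 0, 0]]]' | python3 jog.py >/dev/null
echo '[[[-0.04, 0.0075, 0, 0, 0, 0], [-0.04, 0.0075, 0, 0, 0, 0], [0, 0, 0, 0, 0, 0], [0, 0, 0, 0, 0, 0], [0, 0, 0, 0, 0, 0]]]' | python3 jog.py
python3 - <<'E'
from h import *
import pickle
o=r.get_obs();c=cam("wrist");c["o"]=o;pickle.dump(c,open("w3.pkl","wb"))
s=cam("side");pickle.dump(s,open("s3.pkl","wb"));print(o["q"],o["position"])
im=np.zeros((600,640,3),np.uint8);im[:330]=c["frame"][60:390];im[335:600,:530]=cv2.resize(s["frame"][100:232,210:475],(530,264))[:265] if 0 else cv2.copyMakeBorder(cv2.resize(s["frame"][100:232,210:475],(530,264)),0,1,0,0,cv2.BORDER_CONSTANT)
cv2.imwrite("pics/z3.png",im[:,:,::-1])
E
```

```text
t: 8.75
position: [0.4262, 0.2536, 0.1912]
tool_rot: [[0.14, 0.99, -0.001], [0.99, -0.14, -0.0], [-0.001, -0.001, -1.0]]
wrist_force: [0.2, 1.2, -1.8]
grip_width: 0.181
finger_force: 30.0
t: 9.92
position: [0.4394, -0.0306, 0.3494]
tool_rot: [[0.141, 0.99, -0.001], [0.99, -0.141, 0.001], [0.0, -0.001, -1.0]]
wrist_force: [0.1, 1.1, -2.1]
grip_width: 0.181
finger_force: 30.0
[-9.68947638e-02 -3.05512899e-04  1.86919777e+00  4.98633858e-04
  1.27352870e+00  4.42547127e-02] [ 0.4394245  -0.03060728  0.34935862]
```

View pics/z3.png

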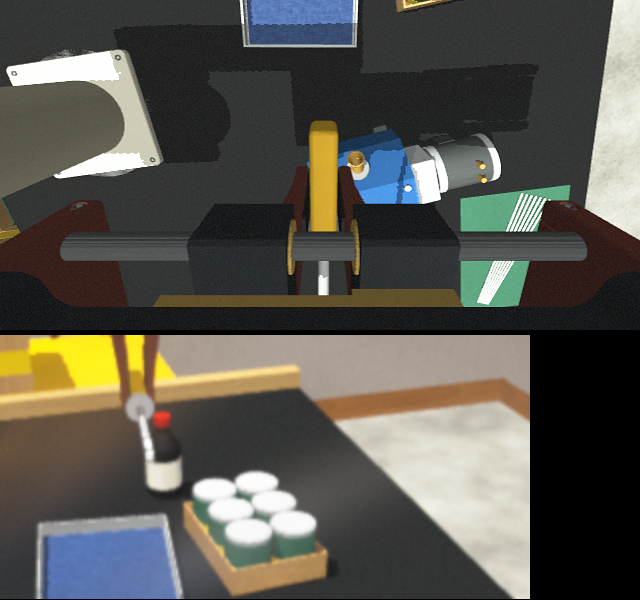

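Run:
```python
from h import *
import pickle
c=pickle.load(open("w3.pkl","rb"));s=pickle.load(open("s3.pkl","rb"));o=c["o"];T=Tw(c,o)
h=cv2.cvtColor(c["frame"],cv2.COLOR_RGB2HSV);m=cv2.inRange(h,(8,70,40),(32,255,255));m[:,:338]=0;m[:,385:]=0;m[:195]=0;m[250:]=0
p=np.argwhere(m)[:,::-1];print(len(p),p.min(0),p.max(0))
cv=p[:, 0];R=o["tool_rot"];P=o["position"]
pj=lambda q:cv2.projectPoints(np.array([q]),np.array(s["rvec"],float),np.array(s["tvec"],float),K(s),None)[0].ravel()
print("origin pred",pj(P+R@[-.036,0,-.0074]),"tip",pj(P+R@[-.156,0,-.0074]))
a=cv2.resize(c["frame"][195:245,335:400],(585,450),interpolation=cv2.INTER_CUBIC)
b=cv2.resize(s["frame"][120:185,255:305],(210,273),interpolation=cv2.INTER_CUBIC)
im=np.zeros((450,800,3),np.uint8);im[:,:585]=a;im[:273,590:]=b;cv2.imwrite("pics/z4.png",im[:,:,::-1])
```

```text
351 [338 195] [364 249]
origin pred [278.69341204 134.96058725] tip [284.00156685 160.93695243]
```

View pics/z4.png

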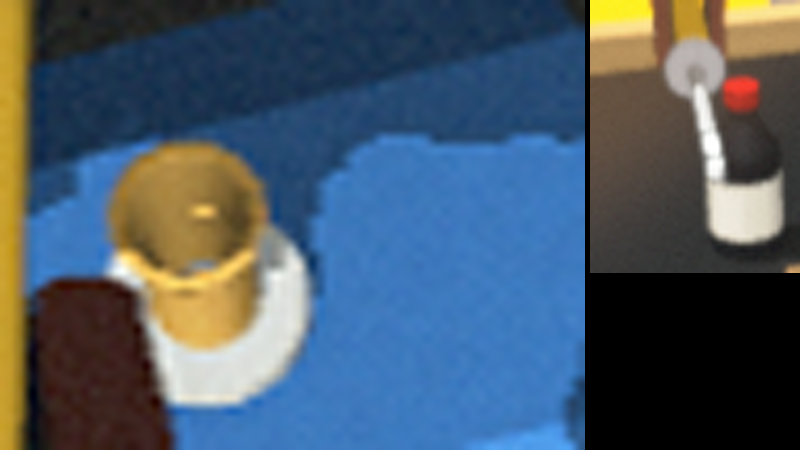

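The zoom shows the mouth ring centred at about (355.9,219.0) in the wrist image. The held collar in the side image is at (279.8,136.4), 1–2 px from the prediction, so the stick sits as expected.

Run:
```python
from h import *
import pickle
c=pickle.load(open("w3.pkl","rb"));T=Tw(c,c["o"]);t=pickle.load(open("top0.pkl","rb"));s=pickle.load(open("side0.pkl","rb"))
w=ray(c,(355.9,219.0),T);tr=ray(t,(367.6,216.6));sr=ray(s,(307.1,236.4))
print("wrist@.132",onz(c,(355.9,219.0),.132,T),"top",onz(t,(367.6,216.6),.132),"side",onz(s,(307.1,236.4),.132))
print("tri w-t",tri(w,tr),"w-s",tri(w,sr),"t-s",tri(tr,sr))
m=np.array([.4765,-.104,.132]) if 0 else onz(c,(355.9,219.0),.132,T)
a=np.radians(97.1);u=np.array([np.cos(a),np.sin(a),0]);n=(u+[0,0,1])/2**.5;R=Rs(-n,np.array([0,0,1.]))
off=np.array([-.036,0,-.0074])
for k in(.17,.0):print(k,m+n*k-R@off);plan(m+n*k-R@off,R)
print(R)
```

```text
wrist@.132 [ 0.47737777 -0.10283352  0.132     ] top [ 0.47476388 -0.10221461  0.132     ] side [ 0.47854852 -0.10552057  0.132     ]
tri w-t [ 0.47621091 -0.10276102  0.13091771] w-s [ 0.47826186 -0.10356123  0.13059448] t-s [ 0.47719279 -0.10276499  0.12987818]
0.17 [0.45872673 0.04690598 0.27243141]
move (cur axes) [0.0783 0.0084 0.077 ] move (new axes) [-0.0025  0.0284  0.1064] rot [ 0.1026  0.7804 -0.249 ]
0.0 [ 0.47358463 -0.07238041  0.15222325]
move (cur axes) [-0.0378  0.0397  0.1972] move (new axes) [-0.1725  0.0284  0.1064] rot [ 0.1026  0.7804 -0.249 ]
[[-0.08739944  0.99233194 -0.08739944]
 [ 0.70168464  0.12360148  0.70168464]
 [ 0.70710678  0.         -0.70710678]]
```

```bash
echo '[[[0, 0, 0, 0.0147, 0.1115, -0.0356], [0, 0, 0, 0.0147, 0.1115, -0.0356], [0, 0, 0, 0.0147, 0.1115, -0.0356], [0, 0, 0, 0.0147, 0.1115, -0.0356], [0, 0, 0, 0.0147, 0.1115, -0.0356]]]' | python3 jog.py >/dev/null
echo '[[[0, 0, 0, 0.0147, 0.1115, -0.0356], [0, 0, 0, 0.0147, 0.1115, -0.0356], [0, 0, 0, 0, 0, 0], [0, 0, 0, 0, 0, 0]]]' | python3 jog.py
echo '[[[0, 0.0095, 0.0355, 0, 0, 0], [0, 0.0095, 0.0355, 0, 0, 0], [0, 0.0095, 0.0355, 0, 0, 0], [0, 0, 0, 0, 0, 0], [0, 0, 0, 0, 0, 0]]]' | python3 jog.py
cat > pl.py <<'E'
from h import *
import sys
m=np.array([.4772,-.1030,.132]);a=np.radians(97.1);u=np.array([np.cos(a),np.sin(a),0]);n=(u+[0,0,1])/2**.5;R=Rs(-n,np.array([0,0,1.]));off=np.array([-.036,0,-.0074])
plan(m+n*float(sys.argv[1])-R@off,R)
E
python3 pl.py .15; python3 -c "
from h import *
import pickle
o=r.get_obs();print(o['q'],o['position'])
s=cam('side');t=cam('top');w=cam('wrist');w['o']=o;pickle.dump((s,t,w),open('x5.pkl','wb'))
f=lambda x,W,H:cv2.resize(x,(W,H),interpolation=cv2.INTER_CUBIC)
im=np.zeros((600,800,3),np.uint8);im[:300,:400]=f(s['frame'][175:265,250:370],400,300);im[:300,400:]=f(t['frame'][170:260,310:430],400,300);im[300:,:480]=f(w['frame'],480,300)
cv2.imwrite('pics/z5.png',im[:,:,::-1])"
```

```text
t: 10.77
position: [0.4399, -0.0303, 0.3484]
tool_rot: [[-0.084, 0.992, -0.089], [0.703, 0.122, 0.701], [0.706, -0.003, -0.708]]
wrist_force: [0.3, 0.0, -1.2]
grip_width: 0.181
finger_force: 30.0
t: 11.18
position: [0.458, 0.0499, 0.2744]
tool_rot: [[-0.089, 0.992, -0.09], [0.703, 0.127, 0.7], [0.706, -0.001, -0.709]]
wrist_force: [0.7, 0.9, -0.6]
grip_width: 0.178
finger_force: 30.0
move (cur axes) [-0.0236  0.0001 -0.0008] move (new axes) [-0.0236  0.0001 -0.0009] rot [-0.0029  0.0022  0.0016]
[-0.35387128  0.31334383  1.90488439  0.68678483  1.40340137 -0.77024278] [0.4580096  0.04986141 0.27436614]
```

View pics/z5.png

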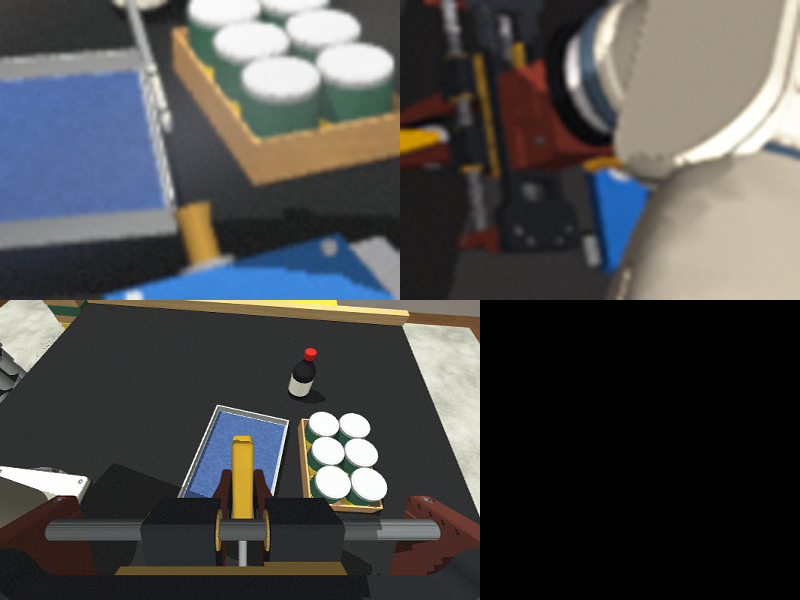

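The side view shows the rod tip near (300,213), heading for the mouth near (308,237). I'll measure both lines numerically.

Run:
```python
from h import *
import pickle
s,t,w=pickle.load(open("x5.pkl","rb"));o=w["o"];R=o["tool_rot"];P=o["position"]
pj=lambda q:cv2.projectPoints(np.array([q]),np.array(s["rvec"],float),np.array(s["tvec"],float),K(s),None)[0].ravel()
f=s["frame"];h=cv2.cvtColor(f,cv2.COLOR_RGB2HSV)
for v in range(170,216,5):
    g=f[v,280:312].astype(int).min(1);print(v,np.array2string(g,max_line_width=200))
m=cv2.inRange(h,(10,110,80),(30,255,255))
for v in range(233,255,2):
    u=np.flatnonzero(m[v,295:330])+295
    if len(u):print(v,u.min(),u.max(),u.mean().round(2))
for d in(.036,.096,.156):print("rod pred",pj(P+R@[-d,0,-.0074]))
mm=np.array([.4772,-.1030,.132]);a=np.radians(97.1);n=np.array([np.cos(a),np.sin(a),1])/2**.5
for d in(0,-.02,-.04):print("neck pred",pj(mm+n*d))
```

```text
170 [ 52  53  76 138 185 173 151 172 175 176 201 197 191 193 189 185 184 178 170 157 131  64  47  49  51  48  48  46  50  47  47  49]
175 [ 51  49  52  77 131 181 191 157 163 180 173 194 192 195 188 185 182 169 138 108  57  32  29  29  28  37  91 189 244 249 250 250]
180 [ 45  50  49  50  45  43  31  35  81 141 171 158  82  36  29  29  27  30  32  31  35  33  34  31  37  46  83 143 184 211 231 242]
185 [ 48  50  49  50  50  47  47  48  48  66 114 164 171 135  67  53  50  50  51  52  51  68  93 103  98  88  77  66  58  63  63  64]
190 [129 127 148 151 144 136 140 141 135 147 144 137 151 174 160  90  57  55  54  55  59  65  83  84  86  91 103 109  89  70  70  71]
195 [153 152 152 152 148 147 148 145 139 141 153 157 168 169 193 212 183  88  60  59  65  70  78  89  90  89  90  92  93 104 113  89]
200 [ 83  82  86  88  89  89  86  87  85  88  91 112 160 173 179 172 210 207 129  75  68  70  70  71  78  83  92  96  93  98  97  99]
205 [ 84  85  88  88  90  88  89  93  91  91  92  91 115 160 177 199 175 194 209 175  93  77  74  72  76  75  76  81  87  97  97 101]
210 [ 88  87  87  89  89  92  92  92  90  89  89  94  93 115 160 176 180 142 163 210 198 122  81  79  79  80  79  80  80  80  81  88]
215 [ 92  90  92  87  90  92  91  94  91  94  92  92  92  96 116 156 170 175 119  80  77  81  76  78  79  80  78  81  78  79  78  77]
235 311 311 311.0
237 304 312 308.0
239 303 312 307.5
241 303 312 307.5
243 304 313 308.5
245 305 314 309.5
247 305 314 309.5
249 306 315 310.5
251 306 315 310.5
253 307 309 308.0
rod pred [284.37251484 162.30608606]
rod pred [291.76518947 187.19498615]
rod pred [299.3255036  212.64827775]
neck pred [306.19055078 235.87045433]
neck pred [308.78365546 244.67254852]
neck pred [311.3965728  253.54189524]
```

```bash
sed -i 's/\.4772,/.4764,/' pl.py
echo '[[[-0.018, -0.0007, -0.001, -0.003, 0.002, 0.0016], [-0.018, 0, 0, 0, 0, 0], [-0.014, 0, 0, 0, 0, 0], [0, 0, 0, 0, 0, 0], [0, 0, 0, 0, 0, 0]]]' | python3 jog.py; python3 pl.py .12
echo '[[[-0.01, 0, 0, 0, 0, 0], [-0.01, 0, 0, 0, 0, 0], [-0.01, 0, 0, 0, 0, 0], [0, 0, 0, 0, 0, 0], [0, 0, 0, 0, 0, 0]]]' | python3 jog.py; python3 pl.py .09
```

```text
t: 11.75
position: [0.4629, 0.0111, 0.24]
tool_rot: [[-0.084, 0.993, -0.082], [0.701, 0.117, 0.704], [0.708, 0.001, -0.706]]
wrist_force: [0.2, 0.3, -1.3]
grip_width: 0.175
finger_force: 30.0
move (cur axes) [-0.0016 -0.0007  0.0025] move (new axes) [-0.0016 -0.0007  0.0025] rot [ 0.0052 -0.0017 -0.0036]
t: 12.17
position: [0.4651, -0.0096, 0.218]
tool_rot: [[-0.084, 0.993, -0.084], [0.7, 0.119, 0.704], [0.709, 0.0, -0.705]]
wrist_force: [-0.8, 0.4, -1.5]
grip_width: 0.181
finger_force: 30.0
move (cur axes) [-0.0014 -0.0003  0.0016] move (new axes) [-0.0013 -0.0003  0.0016] rot [ 0.0038 -0.0024 -0.0034]
```

```bash
echo '[[[-0.012, 0, 0.0014, 0.003, -0.002, -0.003], [-0.01, 0, 0, 0, 0, 0], [-0.01, 0, 0, 0, 0, 0], [0, 0, 0, 0, 0, 0], [0, 0, 0, 0, 0, 0]]]' | python3 jog.py; python3 pl.py .06
echo '[[[-0.01, 0, 0, 0, 0, 0], [-0.01, 0, 0, 0, 0, 0], [-0.01, 0, 0, 0, 0, 0], [0, 0, 0, 0, 0, 0], [0, 0, 0, 0, 0, 0]]]' | python3 jog.py; python3 pl.py .03
```

```text
t: 12.58
position: [0.4677, -0.0311, 0.1942]
tool_rot: [[-0.087, 0.992, -0.087], [0.701, 0.123, 0.702], [0.708, 0.0, -0.707]]
wrist_force: [-0.2, -0.1, -1.6]
grip_width: 0.182
finger_force: 30.0
move (cur axes) [ 0.0008 -0.0002  0.0002] move (new axes) [ 0.0008 -0.0002  0.0002] rot [ 0.0008 -0.0006 -0.0006]
t: 13.0
position: [0.4704, -0.0522, 0.1731]
tool_rot: [[-0.087, 0.992, -0.087], [0.701, 0.123, 0.702], [0.707, 0.0, -0.707]]
wrist_force: [-0.3, 0.4, -1.8]
grip_width: 0.179
finger_force: 30.0
move (cur axes) [ 0.0008 -0.0003  0.0002] move (new axes) [ 0.0008 -0.0003  0.0002] rot [ 0.0009 -0.0005 -0.0004]
```

Going in freely. Next is the last 30 mm or so, up to contact.

```bash
echo '[[[-0.01, 0, 0, 0, 0, 0], [-0.008, 0, 0, 0, 0, 0], [-0.004, 0, 0, 0, 0, 0], [0, 0, 0, 0, 0, 0], [0, 0, 0, 0, 0, 0]]]' | python3 jog.py; python3 pl.py 0
echo '[[[-0.002, 0, 0, 0, 0, 0], [-0.002, 0, 0, 0, 0, 0], [0, 0, 0, 0, 0, 0], [0, 0, 0, 0, 0, 0]]]' | python3 jog.py; python3 pl.py 0
```

```text
t: 13.42
position: [0.4723, -0.0674, 0.1578]
tool_rot: [[-0.088, 0.992, -0.086], [0.702, 0.123, 0.702], [0.707, 0.001, -0.707]]
wrist_force: [0.2, 0.2, -1.7]
grip_width: 0.18
finger_force: 30.0
move (cur axes) [-0.0076 -0.0004  0.0003] move (new axes) [-0.0076 -0.0004  0.0003] rot [ 0.001  -0.0001  0.0002]
t: 13.75
position: [0.4727, -0.07, 0.1552]
tool_rot: [[-0.088, 0.992, -0.086], [0.702, 0.123, 0.702], [0.707, 0.001, -0.707]]
wrist_force: [-0.2, 0.1, -2.1]
grip_width: 0.179
finger_force: 30.0
move (cur axes) [-0.0039 -0.0004  0.0004] move (new axes) [-0.0039 -0.0004  0.0004] rot [0.001  0.0003 0.0008]
```

```bash
echo '[[[-0.002, 0, 0, 0, 0, 0], [0, 0, 0, 0, 0, 0], [0, 0, 0, 0, 0, 0]]]' | python3 jog.py
echo '[[[-0.001, 0, 0, 0, 0, 0], [-0.001, 0, 0, 0, 0, 0], [0, 0, 0, 0, 0, 0], [0, 0, 0, 0, 0, 0]]]' | python3 jog.py
echo '[[[-0.001, 0, 0, 0, 0, 0], [0, 0, 0, 0, 0, 0], [0, 0, 0, 0, 0, 0]]]' | python3 jog.py; python3 pl.py 0
```

```text
t: 14.0
position: [0.4729, -0.0715, 0.1538]
tool_rot: [[-0.088, 0.992, -0.086], [0.702, 0.123, 0.702], [0.707, 0.001, -0.707]]
wrist_force: [-0.2, -1.0, -1.1]
grip_width: 0.18
finger_force: 30.0
t: 14.33
position: [0.473, -0.0722, 0.1532]
tool_rot: [[-0.088, 0.992, -0.087], [0.7, 0.124, 0.703], [0.708, 0.001, -0.706]]
wrist_force: [-1.1, 3.6, 5.5]
grip_width: 0.179
finger_force: 30.0
t: 14.58
position: [0.473, -0.0723, 0.1531]
tool_rot: [[-0.088, 0.992, -0.087], [0.699, 0.124, 0.704], [0.71, 0.001, -0.704]]
wrist_force: [-0.8, 6.1, 9.8]
grip_width: 0.18
finger_force: 30.0
move (cur axes) [-0.0008 -0.0004  0.0005] move (new axes) [-0.0008 -0.0004  0.0005] rot [ 0.0008 -0.0039  0.0011]
```

The collar meets the rim at the predicted depth, with the force along the axis. I'll press slightly more and dwell.

```bash
echo '[[[-0.001, 0, 0, 0, 0, 0], [0, 0, 0, 0, 0, 0], [0, 0, 0, 0, 0, 0], [0, 0, 0, 0, 0, 0], [0, 0, 0, 0, 0, 0]]]' | python3 jog.py
echo '[[[0, 0, 0, 0, 0, 0], [0, 0, 0, 0, 0, 0], [0, 0, 0, 0, 0, 0], [0, 0, 0, 0, 0, 0], [0, 0, 0, 0, 0, 0]]]' | python3 jog.py
echo '[[[0, 0, 0, 0, 0, 0], [0, 0, 0, 0, 0, 0], [0, 0, 0, 0, 0, 0], [0, 0, 0, 0, 0, 0], [0, 0, 0, 0, 0, 0]]]' | python3 jog.py
python3 -c "
from h import *
s=cam('side')
cv2.imwrite('pics/z6.png',cv2.resize(s['frame'][175:265,250:370],(480,360),interpolation=cv2.INTER_CUBIC)[:,:,::-1])"
```

```text
t: 15.0
position: [0.473, -0.0723, 0.1532]
tool_rot: [[-0.088, 0.992, -0.087], [0.698, 0.124, 0.706], [0.711, 0.001, -0.703]]
wrist_force: [-1.1, 7.8, 13.9]
grip_width: 0.177
finger_force: 30.0
t: 15.42
position: [0.473, -0.0723, 0.1532]
tool_rot: [[-0.088, 0.992, -0.087], [0.698, 0.124, 0.706], [0.711, 0.001, -0.703]]
wrist_force: [-2.2, 9.3, 13.5]
grip_width: 0.179
finger_force: 30.0
t: 15.83
position: [0.473, -0.0723, 0.1531]
tool_rot: [[-0.088, 0.992, -0.087], [0.698, 0.124, 0.706], [0.711, 0.001, -0.703]]
wrist_force: [-0.9, 7.4, 14.0]
grip_width: 0.176
finger_force: 30.0
```

View pics/z6.png

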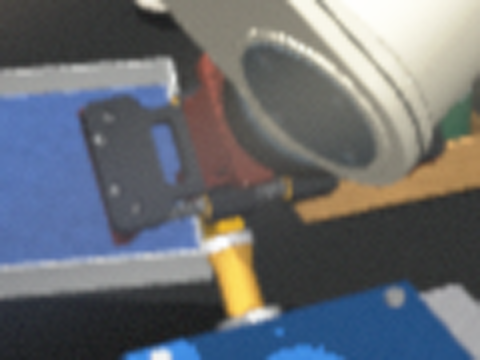

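The collar sits flush on the brass neck (crop 228,240). Drawing it out now.

```bash
echo '[[[0.004, 0, 0, 0, 0, 0], [0.01, 0, 0, 0, 0, 0], [0.02, 0, 0, 0, 0, 0], [0.025, 0, 0, 0, 0, 0], [0.025, 0, 0, 0, 0, 0]]]' | python3 jog.py; python3 pl.py .08
echo '[[[0.025, 0, 0, 0, 0, 0], [0.025, 0, 0, 0, 0, 0], [0.03, 0, 0, 0, 0, 0], [0.036, 0, 0, 0, 0, 0], [0, 0, 0, 0, 0, 0]]]' | python3 jog.py; python3 pl.py .2
python3 - <<'E'
from h import *
a=np.radians(-97.8);x=np.array([np.cos(a),np.sin(a),0]);R=Rs(x,np.array([0,0,1.]))
plan(np.array([.428,.262,.20]),R)
E
```

```text
t: 16.3
position: [0.4656, -0.0147, 0.2107]
tool_rot: [[-0.087, 0.992, -0.086], [0.702, 0.123, 0.701], [0.707, 0.001, -0.708]]
wrist_force: [-0.0, 0.1, -1.0]
grip_width: 0.183
finger_force: 30.0
move (cur axes) [-0.0026 -0.0002  0.0002] move (new axes) [-0.0026 -0.0002  0.0002] rot [ 0.001   0.0006 -0.0003]
t: 16.72
position: [0.4557, 0.0687, 0.2962]
tool_rot: [[-0.093, 0.992, -0.084], [0.702, 0.126, 0.701], [0.706, 0.006, -0.708]]
wrist_force: [0.3, -0.9, -1.4]
grip_width: 0.18
finger_force: 30.0
move (cur axes) [-0.0024 -0.0007  0.0012] move (new axes) [-0.0024 -0.0007  0.0012] rot [0.003  0.0011 0.0059]
move (cur axes) [ 0.0702 -0.0038  0.206 ] move (new axes) [ 0.1877 -0.0537  0.0962] rot [-0.0969 -0.7805  0.2509]
```

```bash
echo '[[[0, 0, 0, -0.0138, -0.1115, 0.0358], [0, 0, 0, -0.0138, -0.1115, 0.0358], [0, 0, 0, -0.0138, -0.1115, 0.0358], [0, 0, 0, -0.0138, -0.1115, 0.0358], [0, 0, 0, -0.0138, -0.1115, 0.0358]]]' | python3 jog.py >/dev/null
echo '[[[0, 0, 0, -0.0138, -0.1115, 0.0358], [0, 0, 0, -0.0138, -0.1115, 0.0358], [0, 0, 0, 0, 0, 0], [0, 0, 0, 0, 0, 0]]]' | python3 jog.py
python3 - <<'E'
from h import *
a=np.radians(-97.8);x=np.array([np.cos(a),np.sin(a),0]);R=Rs(x,np.array([0,0,1.]))
plan(np.array([.44,.315,.145]),R)
E
```

```text
t: 17.47
position: [0.4551, 0.0675, 0.2921]
tool_rot: [[0.132, 0.991, -0.006], [0.991, -0.132, 0.002], [0.001, -0.006, -1.0]]
wrist_force: [0.2, -0.0, -1.3]
grip_width: 0.177
finger_force: 30.0
move (cur axes) [ 0.2432 -0.0469  0.1476] move (new axes) [ 0.2432 -0.0486  0.1471] rot [-0.0061 -0.0012  0.0034]
```

```bash
echo '[[[0.034, -0.0067, 0.02, -0.006, -0.001, 0.003], [0.034, -0.0067, 0.021, 0, 0, 0], [0.034, -0.0067, 0.021, 0, 0, 0], [0.034, -0.0067, 0.021, 0, 0, 0], [0.034, -0.0067, 0.021, 0, 0, 0]]]' | python3 jog.py >/dev/null
echo '[[[0.034, -0.0067, 0.021, 0, 0, 0], [0.034, -0.0067, 0.021, 0, 0, 0], [0, 0, 0, 0, 0, 0], [0, 0, 0, 0, 0, 0], [0, 0, 0, 0, 0, 0]]]' | python3 jog.py
echo '[[[0, 0, 0, 0, 0, 0], [0, 0, 0, 0, 0, 0], [0, 0, 0, 0, 0, 0]]]' | python3 jog.py
python3 -c "
from h import *
s=cam('side');t=cam('top');f=lambda x:cv2.resize(x,(400,300),interpolation=cv2.INTER_CUBIC)
o=r.get_obs();R=o['tool_rot'];P=o['position'];
for d in(.036,.156):
  q=P+R@[-d,0,-.0074];print(q,[cv2.projectPoints(np.array([q]),np.array(c['rvec'],float),np.array(c['tvec'],float),K(c),None)[0].ravel() for c in(s,t)])
cv2.imwrite('pics/z7.png',np.hstack([f(s['frame'][120:270,200:400]),f(t['frame'][150:300,150:350])])[:,:,::-1])"
```

```text
t: 18.3
position: [0.4426, 0.3067, 0.1455]
tool_rot: [[0.141, 0.99, -0.001], [0.99, -0.141, -0.002], [-0.002, -0.001, -1.0]]
wrist_force: [0.5, -0.4, -1.7]
grip_width: 0.177
finger_force: 30.0
t: 18.55
position: [0.4432, 0.3072, 0.1469]
tool_rot: [[0.142, 0.99, 0.002], [0.99, -0.142, -0.001], [-0.0, 0.002, -1.0]]
wrist_force: [-0.7, -0.6, -1.4]
grip_width: 0.181
finger_force: 30.0
[0.43785048 0.27192457 0.15415318] [array([256.5163764, 158.2433134]), array([216.33443599, 231.48559654])]
[0.42087269 0.15313169 0.15423132] [array([258.27055278, 177.98131814]), array([264.72845899, 237.90155953])]
```

View pics/z7.png

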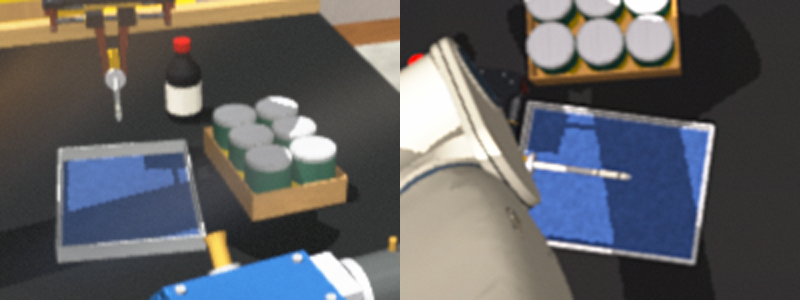

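The stick is level with its white face up, and the tip (top image 265,238) is over the tray. The bottle and carton look undisturbed.

```bash
python3 -c "
from workcell import r, read_camera
print(r.finish_job())"
```

```text
the job is handed in; nothing more can be done
None
```

I handed the job in at about 19 s: the dipstick went in until its collar stopped on the rim, stayed there over a second, was drawn fully out, and is held level, marked face up, its tip about 13 cm above the drip tray. The bottle looked untouched in the last pictures; I didn't re-check the two loose cans, but the arm's path stayed away from them.

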